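# Load the gravity roller lane in order of use

## Robot

A 6-joint arm with a two-finger parallel gripper is mounted at the origin on the work surface; the furniture and walls round the work are solid. World frame = base frame: x ahead of the robot, y to its left, z up, the work surface at z = 0. Lengths are in m, angles in rad, forces in N, time in s.
With the tool pointing down it reaches from about 0.275 to 0.725 m from the base axis. Payload 15.9 kg.
Tool frame: the origin (TCP) lies at the very end of the fingers, on their centre line; the grasp point (between the pads) lies 19 mm behind it; z points along the fingers, y is the line along which they close (so a half turn about z gives the same grasp; the last joint's range is limited). The gripper opens to 85 mm and grips with 20 to 120 N. Pads are 22 mm wide; open, the fingers measure 114 mm over their backs; the gripper's body (76 mm by 85 mm) begins 54 mm behind the grasp point. The pads swing forward as they close: fully open they stand 13 mm farther back than shut.
Start: joints at [1.216, 0.213, -0.034, 1.323, 0, 1.571], TCP at [0.174, 0.469, 0.231] pointing down, gripper open.
Joint ranges: [-2.98, 2.98], [-0.74, 1.72], [-1.14, 1.35], [-2.1, 2.04], [-1.57, 1.44], [-3.14, 3.14]. Speed limits (rad/s): [1.89, 1.89, 2.39, 2.57, 3.14, 3.14].

## Interface

Orientations are given as a unit quaternion [x, y, z, w].
In Python, from plant import env gives the robot as it stands. The module is installed in compiled form; this text tells all that it offers.
- The arm moves only by the tool play_rows, never from a script. Its argument "moves" is one flat list of numbers, 7 for each row, row after row: the turn, a rotation vector about the tool's x, y, z in degrees, then the shift along the tool's x, y, z in mm, then the opening, from -1 (shut) to 1 (fully open). In form: [ax, ay, az, tx, ty, tz, grip, ax, ay, az, tx, ty, tz, grip, ...]. A call has 1 to 20 rows; each row is the pose to reach, as a shift and turn from the pose commanded when the call began, along the tool's axes at that moment; what a row does not reach only later rows make up. A row lasts 1/8 s, in which the tool goes at most 62.5 mm and 10.7 degrees, less where a joint would pass 70% of its speed; a pose out of reach is approached as far as the arm can. A call with a gripper value outside its range is refused whole. The fingers move at their own pace and stop on an object; "grip_force" is the grip in N (left out, the last holds). Time passes only in rows, so rows that repeat a pose let the fingers close. It gives the time, the measured TCP pose, the force, the opening and the grip force at its end, in the units of the state.
- env.observe(): the state, without advancing time (a new reading comes with each control period).
- env.capture(name): name is "scene" or "top" or "wrist"; returns a dict with "frame" (420x560x3 uint8, red, green, blue), "mtx" (3x3 intrinsics, pixels), "camera_from_world" (4x4, takes a point from world to camera coordinates); the wrist camera has in their place "tool_from_camera" (4x4, takes a point from camera to tool coordinates, whose origin is the TCP and whose axes are the flange's). Camera axes: x right, y down, z forward; pixel columns grow to the right and rows downward; lengths in m; the calibration is good to about 2 mm. A picture is of the moment at which its call begins: read the wrist's pose just before it. There is no depth.
- env.hand_in(): hands the job in; it is judged then, once.
The state is a dict: "time": time; "joint_pos": joint angles; "joint_velocities": joint speeds; "joint_efforts": joint torques, N m; "ee_pos": TCP position; "ee_rot": TCP orientation; "ft_force": force on the tool from outside, world axes, zero at the start; "moment": the same for the moment, N m; "grip_width": opening from 0.0 (shut) to 1.0 (fully open); "finger_force": force on a finger pad.
Only numpy, scipy, OpenCV 4.12 (cv2) and the standard library are available. Lean on these libraries where they do the work, as an engineer would, in place of code of your own. Each camera call takes 0.05 s, during which the arm holds its last target. There are 200 camera calls.

## Task

Load the sloped roller lane under the plywood shelf for the next job: first the pale wooden shim block, then the screw jar, then the round can. Set each one on the rollers in the upper part of the lane, above the yellow marks (block flat and crosswise, jar and can upright), and let it go so that it rolls down by itself until it rests against the stop or the thing ahead of it. Do not tip the jar or can over, and leave everything else standing where it is.

Things in the scene. Friction and masses are not known exactly. Their poses are not given: they have to be found in the camera images.
- rack: Fixed aluminium stand of the roller lane, placed differently each time. Origin on the table below the middle of the lane's stop face; z up, y along the lane toward its high loading end, x across it away from the robot. Two posts behind the lane (x 58 to 72 mm) carry a plywood shelf over its far half; the robot's side is open. A tape roll and a nozzle, up to 66 mm high, lie on the shelf.
- shelf_edge (a point): Middle of the lower front edge of the plywood shelf over the lane, 250 mm above the table, 11 mm beyond the lane's centre line; axes as rack. The shelf is 12 mm thick and reaches 155 mm to each side (y) and 120 mm back (+x). It blocks an upright tool over the lane; one that leans back toward the robot by 20 to 50 degrees reaches the middle of the lane.
- lane: Roller lane, fixed, sloped 0.12 rad. Origin mid stop face at roller-top level, 55 mm above the table; x across (away from the robot), y uphill, z square to the roller tops (plane z = 0). Orange wheels, 15 mm diameter, axles every 17 mm, y 10 to 282 mm. Rails 6 mm thick, inner faces at x -51 and +51 mm, rise 8 mm over the rollers; dark stop plate rises 42 mm. Yellow marks at y 150 mm.
- load (a point): Good loading place: lane centre line at roller-top level, 210 mm uphill of the stop face; axes as lane. Above the yellow marks, with room for fingers uphill and downhill of the item (the item's centre may be 50 mm downhill to 40 mm uphill of it). What is let go here rolls to the stop in 1 to 6 s; the wheels turn very freely.
- shim: Pale wooden shim block to load first, 36 x 92 x 22 mm (x, y, z), about 0.05 kg. Origin at the centre of its underside, long axis y, z up. On the lane its long axis lies across the lane.
- jar: Glass screw jar with cream tin lid to load second, upright cylinder 66 mm in diameter (lid 64 mm), 81 mm high, about 0.28 kg. Origin at the centre of its underside, z up.
- can: Round can with colourful yellow and red wrapper and tin ends to load last, 58 mm in diameter, 82 mm high, about 0.21 kg. Origin at the centre of its underside, z up.
- pump_bottle: Bystander: small brown pump spray bottle with white top, 37 mm in diameter, 116 mm high, stands among the things to load. Origin at the centre of its underside.
- nozzle: Bystander: grey cone-shaped glue nozzle standing upright, 34 mm in diameter at the foot, 62 mm high. Origin at the centre of its underside.
- dark_block: Bystander: dark wooden block, 30 x 76 x 18 mm (x, y, z), long axis y. Not to be loaded. Origin at the centre of its underside.
Things that resemble listed ones, but are neither listed nor needed, are in the scene too. What is shaped like the can but black or pink is not meant.

How it is judged:
By the outcome, as a careful person would: the job done as asked, in the order asked, and still so for the second after the job is handed in, with the robot touching nothing.
It also fails if it takes over 72 s, if anything falls off the work surface, if the arm or the gripper's body presses on something with over 40 N, if the wrist force passes 120 N, or if a joint passes its speed limit or range.

## Working session

There is one attempt and no reset: what is moved stays moved. The work goes in short steps, Python scripts to look and compute and a tool call to move; the robot and the scene stay as the last step left them, time stands still between calls to the robot, and variables do not carry over. Pictures are saved under pics/ and viewed, at most 10 in all, crops included, and the job is handed in when it is done.

Besides the shell and the picture viewer there is one more tool, called as name(argument=value, ...), one argument or row to a line, values as JSON. play_rows: Moves the arm, as the interface text tells. Its arguments: {"type":"object","properties":{"moves":{"type":"array"},"grip_force":{"type":"number"}},"required":["moves"]}

```bash
mkdir -p pics; python3 - <<'E'
from plant import env
import cv2,numpy as np,pickle
s=env.observe();print(s)
d={}
for n in("scene","top","wrist"):
    c=env.capture(n);d[n]=c;cv2.imwrite(f"pics/{n}0.png",c["frame"][:,:,::-1])
    print(n,c["mtx"].tolist());print(np.round(c.get("camera_from_world",c.get("tool_from_camera")),4).tolist())
pickle.dump((s,d),open("d0.pkl","wb"))
E
```

```text
{'time': 0.0, 'joint_pos': array([ 1.21601208e+00,  2.13379217e-01, -3.50403707e-02,  1.32351908e+00,
       -4.27256595e-09,  1.57081217e+00]), 'joint_velocities': array([-0.00216736,  0.00047515,  0.00036131, -0.00064321, -0.00044646,
       -0.00045434]), 'joint_efforts': array([ 5.96191921e-05, -6.86159205e+01,  4.87121487e+01,  1.73868210e-02,
       -4.01940940e-05,  3.56905809e-05]), 'ee_pos': array([0.17357544, 0.46854061, 0.23081208]), 'ee_rot': array([ 1.76470994e-01,  9.84305675e-01, -5.62206622e-04, -1.00783708e-04]), 'ft_force': array([ 0.17608625, -0.3974929 ,  0.28761152]), 'moment': array([ 0.03878295, -0.0021996 , -0.02942279]), 'finger_force': 0.0, 'grip_width': 0.998956338617489}
scene [[482.3048866422829, 0.0, 279.1634594454122], [0.0, 482.3048866422829, 210.71882082663134], [0.0, 0.0, 1.0]]
[[0.902, -0.4315, 0.0164, -0.3075], [-0.1738, -0.3976, -0.901, 0.263], [0.3953, 0.8098, -0.4336, 1.0092], [0.0, 0.0, 0.0, 1.0]]
top [[519.7233205698972, 0.0, 279.71344221773705], [0.0, 519.7233205698972, 204.7036783337946], [0.0, 0.0, 1.0]]
[[0.0211, -0.9998, 0.002, 0.0647], [-0.9937, -0.0212, -0.1104, 0.418], [0.1104, 0.0004, -0.9939, 1.6351], [0.0, 0.0, 0.0, 1.0]]
wrist [[290.4889536506401, 0.0, 277.62357530278166], [0.0, 290.4889536506401, 213.0164557169567], [0.0, 0.0, 1.0]]
[[-0.0009, -0.9648, -0.2631, 0.0661], [1.0, -0.0007, -0.0009, -0.0002], [0.0007, -0.2631, 0.9648, -0.142], [0.0, 0.0, 0.0, 1.0]]
```

View pics/scene0.png

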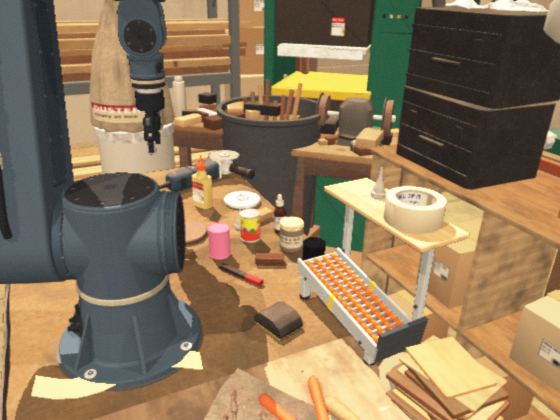

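View pics/top0.png

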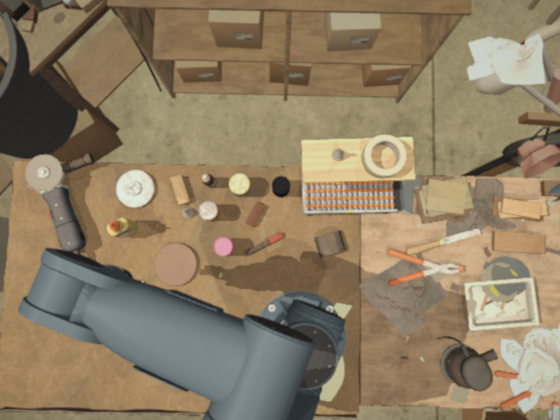

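The scene view shows the can (250,225), jar (291,235), dark block (270,260) and rack on the right. In the top view I see the shim (180,190), pump bottle (208,180), can (207,211), jar (239,184), dark block (256,214), lane x 303–397 at y≈197, and stop plate at (405,195).

```bash
cat > h.py <<'E'
import numpy as np
from scipy.spatial.transform import Rotation as R
def ray(c,uv,s=None):
    d=np.linalg.inv(c["mtx"])@[uv[0],uv[1],1.]
    if "camera_from_world" in c:
        T=np.linalg.inv(c["camera_from_world"])
    else:
        T=np.eye(4);T[:3,:3]=R.from_quat(s["ee_rot"]).as_matrix();T[:3,3]=s["ee_pos"];T=T@c["tool_from_camera"]
    return T[:3,3],T[:3,:3]@d
def onz(c,uv,z,s=None):
    o,d=ray(c,uv,s);return o+d*(z-o[2])/d[2]
def proj(c,p,s=None):
    if "camera_from_world" in c: T=c["camera_from_world"]
    else:
        W=np.eye(4);W[:3,:3]=R.from_quat(s["ee_rot"]).as_matrix();W[:3,3]=s["ee_pos"];T=np.linalg.inv(W@c["tool_from_camera"])
    q=c["mtx"]@(T@np.append(p,1))[:3];return q[:2]/q[2]
E
python3 - <<'E'
import pickle,cv2,numpy as np
from h import *
s,d=pickle.load(open("d0.pkl","rb"))
f=d["top"]["frame"]
a=cv2.resize(f[130:255,150:420],(800,370),interpolation=cv2.INTER_CUBIC)
cv2.imwrite("pics/c1.png",a[:,:,::-1])
t=d["top"]
for n,uv,z in(("shim",(180,190),.022),("pump",(208,180),.116),("nozzle?",(190,212),.06),("can",(207,211),.082),("jar",(239,184),.081),("black",(281,186),.08),("dark",(256,214),.018),("pink",(223,246),.08),
 ("lane_topL",(303,197),.085),("stop",(399,196),.06)):
    print(n,np.round(onz(t,uv,z),3))
E
```

```text
shim [0.457 0.394 0.022]
pump [0.477 0.292 0.116]
nozzle? [0.384 0.352 0.06 ]
can [0.386 0.296 0.082]
jar [0.472 0.201 0.081]
black [0.468 0.071 0.08 ]
dark [0.386 0.149 0.018]
pink [0.28  0.244 0.08 ]
lane_topL [0.435 0.002 0.085]
stop [ 0.448 -0.299  0.06 ]
```

View pics/c1.png

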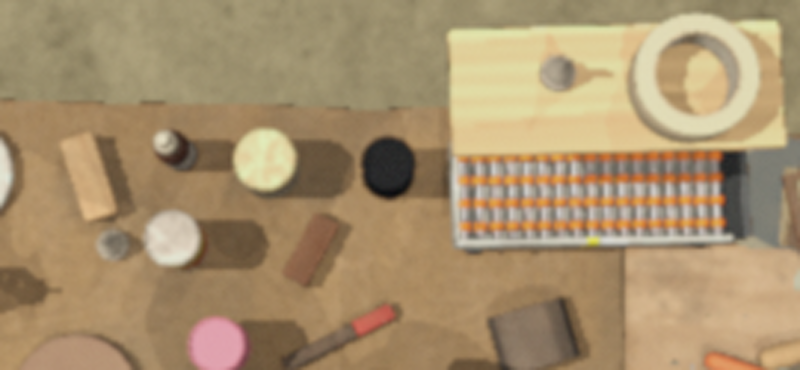

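View pics/wrist0.png

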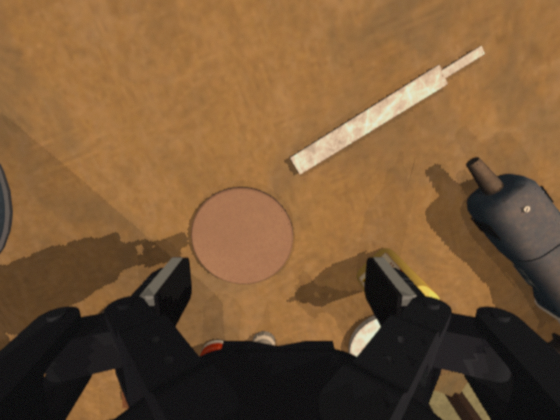

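The crop shows the shim at about (88,178), tilted about 17°, with its long axis near world x. The grey nozzle (112,244) stands close to the can, and the lane's front rail runs along v≈243. The wrist view shows only distractors. Next I'll compute a leaned look pose over the shim.

```bash
cat >> h.py <<'E'
def pose(p,az,lean,slope=0.):
    """TCP at p; az (deg): horizontal direction the leaning tool points to; tool y = 90deg left of it, raised by slope(rad)"""
    f=R.from_euler('z',az,degrees=True)*R.from_euler('x',slope)   # item frame: x away, y left/uphill
    l=np.radians(lean);s,c=np.sin(l),np.cos(l)
    M=f.as_matrix()@np.array([[-c,0,s],[0,1,0],[-s,0,-c]])
    return np.array(p,float),R.from_matrix(M)
def rel(s,T):
    R0=R.from_quat(s["ee_rot"]);p,r=T
    return np.round(np.r_[(R0.inv()*r).as_rotvec(degrees=True),R0.inv().apply(p-s["ee_pos"])*1e3],1).tolist()
def back(T,mm):
    return T[0]-T[1].apply([0,0,mm/1e3]),T[1]
E
python3 - <<'E'
import pickle;from h import *
s,d=pickle.load(open("d0.pkl","rb"))
g=pose([.457,.394,.006],17.5,25)
print(rel(s,back(g,150)),back(g,150)[0])
E
```

```text
[-8.3, -24.1, -37.2, -241.6, -10.2, 88.9] [0.39654127 0.37493744 0.14194617]
```

play_rows(
  moves=[-8.3,-24.1,-37.2,-241.6,-10.2,88.9,1,-8.3,-24.1,-37.2,-241.6,-10.2,88.9,1,-8.3,-24.1,-37.2,-241.6,-10.2,88.9,1,-8.3,-24.1,-37.2,-241.6,-10.2,88.9,1,-8.3,-24.1,-37.2,-241.6,-10.2,88.9,1,-8.3,-24.1,-37.2,-241.6,-10.2,88.9,1,-8.3,-24.1,-37.2,-241.6,-10.2,88.9,1,-8.3,-24.1,-37.2,-241.6,-10.2,88.9,1],
  grip_force=30,
)

```text
time: 1.15
ee_pos: [0.3965, 0.3762, 0.1429]
ee_rot: [-0.149, 0.965, 0.034, 0.214]
ft_force: [0.5, -1.0, 0.6]
grip_width: 0.997
finger_force: 0.0
```

```bash
cat >> h.py <<'E'
def look(tag):
    from plant import env
    import cv2,pickle
    s=env.observe();c=env.capture("wrist");pickle.dump((s,c),open(tag+".pkl","wb"))
    cv2.imwrite(f"pics/{tag}.png",c["frame"][:,:,::-1]);return s,c
E
python3 - <<'E'
from h import *
import cv2
s,c=look("w1");print(s["time"],s["ee_pos"],s["joint_pos"],rel(s,pose(s["ee_pos"],17.5,25)))
E
```

```text
1.15 [0.39653068 0.37624101 0.142858  ] [ 0.89477959  0.03938653 -0.56879012  0.59145012 -0.23638945  0.54470537] [0.1, 0.0, -0.0, 0.0, 0.0, 0.0]
```

View pics/w1.png

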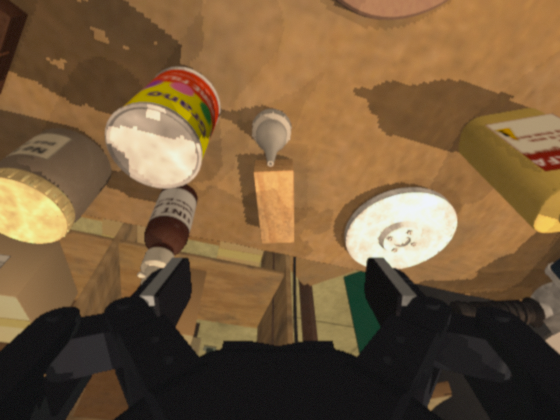

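The wrist view shows the shim's top face from about (255,172)/(294,160) to (262,242)/(294,241). The nozzle foot is at (272,130) with its tip at (270,163), the can lid at (155,145) and the jar lid at (35,205).

```bash
python3 - <<'E'
import pickle,cv2;from h import *
s,c=pickle.load(open("w1.pkl","rb"))
for n,uv,z in(("f1",(262,242),.022),("f2",(294,241),.022),("r",(294,170),.022),("l",(256,180),.022),("nozfoot",(272,132),0.0),("noztip",(270,163),.062),("canlid",(155,145),.082),("jarlid",(35,205),.081)): print(n,np.round(onz(c,uv,z,s),4))
f=c["frame"];h=cv2.cvtColor(f,cv2.COLOR_RGB2HSV)
roi=cv2.resize(f[110:260,80:330],(800,480),interpolation=cv2.INTER_CUBIC);cv2.imwrite("pics/c2.png",roi[:,:,::-1])
E
```

```text
f1 [0.5053 0.3921 0.022 ]
f2 [0.4934 0.4249 0.022 ]
r [0.4086 0.3948 0.022 ]
l [0.429  0.3653 0.022 ]
nozfoot [0.39   0.3685 0.    ]
noztip [0.3854 0.3665 0.062 ]
canlid [0.3829 0.2933 0.082 ]
jarlid [0.4579 0.213  0.081 ]
```

View pics/c2.png

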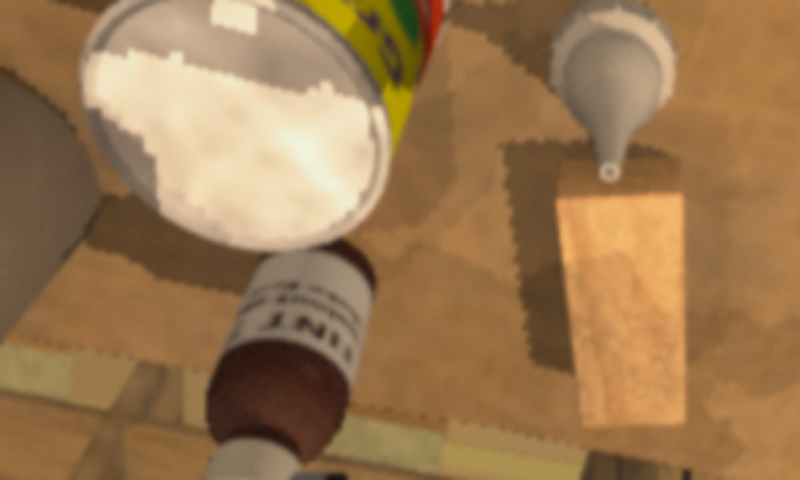

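The crop puts the shim's top corners at crop pixels (557,197), (684,193), (686,423) and (583,426). The nozzle tip (610,172) sits just inward of the shim's near end.

```bash
python3 - <<'E'
import pickle,cv2;from h import *
s,c=pickle.load(open("w1.pkl","rb"))
P=[onz(c,(80+u/3.2,110+v/3.2),.022,s) for u,v in((557,197),(684,193),(686,423),(583,426))]
P=np.array(P);print(P.round(4));l=(P[2]+P[3]-P[0]-P[1])/2;w=(P[1]+P[2]-P[0]-P[3])/2
az=np.degrees(np.arctan2(l[1],l[0]));azw=np.degrees(np.arctan2(w[1],w[0]))-90
print("len",np.linalg.norm(l),"wid",np.linalg.norm(w),az,azw,"cen",P.mean(0))
print("can",onz(c,(153.4,150),.082,s))
ctr=P.mean(0);u=np.array([np.cos(np.radians(az)),np.sin(np.radians(az)),0])
p=ctr+u*.008;p[2]=.004
g=pose(p,az,25);print("grasp",g[0],rel(s,g),"pre",rel(s,back(g,40)))
E
```

```text
[[0.4208 0.3614 0.022 ]
 [0.409  0.3947 0.022 ]
 [0.495  0.4259 0.022 ]
 [0.507  0.3928 0.022 ]]
len 0.0916018586721538 wid 0.035276283185662255 19.986396141631346 19.69866747042734 cen [0.45795805 0.39366944 0.022     ]
can [0.38670611 0.29253294 0.082     ]
grasp [0.46547624 0.39640382 0.004     ] [-1.0, 0.0, -2.3, -6.3, -1.7, 156.2] pre [-1.0, 0.0, -2.3, -6.3, -2.4, 116.2]
```

play_rows(
  moves=[-1,0,-2.3,-6.3,-2.2,100,1,-1,0,-2.3,-6.3,-2.2,100,1,-1,0,-2.3,-6.3,-1.7,130,1,-1,0,-2.3,-6.3,-1.7,154,1,-1,0,-2.3,-6.3,-1.7,154,1,-1,0,-2.3,-6.3,-1.7,154,-1,-1,0,-2.3,-6.3,-1.7,154,-1,-1,0,-2.3,-6.3,-1.7,154,-1,-1,0,-2.3,-6.3,-1.7,154,-1,-1,0,-2.3,-6.3,-1.7,154,-1,-1,0,-2.3,-6.3,-1.7,154,-1,-1,0,-2.3,-6.3,-1.7,154,-1],
  grip_force=40,
)

```text
time: 2.7
ee_pos: [0.4649, 0.3955, 0.0067]
ee_rot: [-0.17, 0.961, 0.038, 0.214]
ft_force: [-5.5, -1.8, 10.2]
grip_width: 0.411
finger_force: 39.2
```

```bash
python3 - <<'E'
from plant import env;from h import *
s=env.observe()
print(rel(s,pose(s["ee_pos"]+[-.03,-.02,.2],20,25)))
print(rel(s,pose([.31,-.15,.25],0,35)))
E
```

```text
[0.0, 0.1, 0.0, -53.2, -8.5, -196.0]
[10.0, -9.8, 17.3, 197.6, -459.5, -361.4]
```

play_rows(
  moves=[0,0,0,-26,-4,-98,-1,0,0,0,-53,-8.5,-150,-1,0,0,0,-53,-8.5,-196,-1,0,0,0,-53,-8.5,-196,-1,10,-9.8,17.3,198,-460,-361,-1,10,-9.8,17.3,198,-460,-361,-1,10,-9.8,17.3,198,-460,-361,-1,10,-9.8,17.3,198,-460,-361,-1,10,-9.8,17.3,198,-460,-361,-1,10,-9.8,17.3,198,-460,-361,-1,10,-9.8,17.3,198,-460,-361,-1,10,-9.8,17.3,198,-460,-361,-1,10,-9.8,17.3,198,-460,-361,-1,10,-9.8,17.3,198,-460,-361,-1,10,-9.8,17.3,198,-460,-361,-1,10,-9.8,17.3,198,-460,-361,-1,10,-9.8,17.3,198,-460,-361,-1],
)

```text
time: 4.82
ee_pos: [0.3094, -0.1517, 0.2496]
ee_rot: [-0.0, 0.954, -0.001, 0.301]
ft_force: [0.3, -0.1, -0.4]
grip_width: 0.412
finger_force: 41.2
```

```bash
python3 - <<'E'
from h import *
s,c=look("w2");print(s["time"],s["ee_pos"],s["joint_pos"],s["grip_width"],rel(s,pose([.31,-.15,.25],0,35)))
E
```

```text
4.825 [ 0.309369   -0.15173381  0.24959238] [-0.8674665  -0.55858666 -0.77691464  0.92584126  0.45191128 -0.76819181] 0.41163459468794644 [-0.1, 0.0, 0.0, -0.8, 1.7, 0.0]
```

View pics/w2.png

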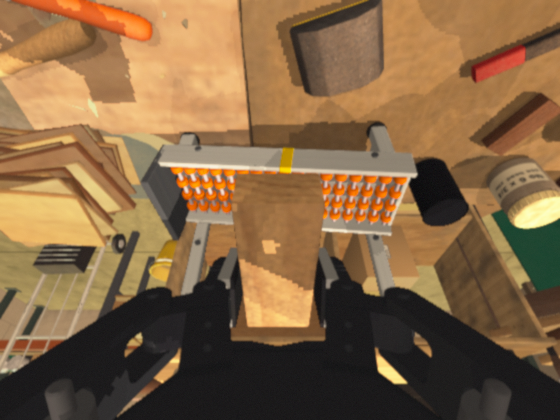

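The wrist view shows the shim held square between the fingers. The lane runs from its stop at about (170,190) to its upper end at about (405,190), with the near rail at v 150–175, the yellow mark at (286,160), and four orange wheel rows.

```bash
cat > lane.py <<'E'
import pickle,cv2;from h import *
s0,d0=pickle.load(open("d0.pkl","rb"));s2,c2=pickle.load(open("w2.pkl","rb"))
sl=.12
def lane2w(O,psi,q):
    x,y,z=q;c,s_=np.cos(sl),np.sin(sl)
    return np.array([O[0],O[1],0])+R.from_euler('z',psi).apply([x,y*c-z*s_,.055+y*s_+z*c])
def onlane(c,uv,s,O,psi,z):
    o,d=ray(c,uv,s);n=R.from_euler('z',psi).apply([0,-np.sin(sl),np.cos(sl)]);p0=lane2w(O,psi,(0,0,z))
    return o+d*(n@(p0-o))/(n@d)
def inlane(p,O,psi):
    q=R.from_euler('z',-psi).apply(p-np.array([O[0],O[1],0]));q[2]-=.055
    return R.from_euler('x',-sl).apply(q)
if __name__=="__main__":
    for nm,c,s,roi in(("wrist",c2,s2,(160,225,165,415)),("top",d0["top"],None,(170,220,298,402))):
        O=np.array([.44,-.29]);psi=0.
        h=cv2.cvtColor(c["frame"],cv2.COLOR_RGB2HSV)
        m=cv2.inRange(h,(3,150,130),(15,255,255));k=np.zeros_like(m);a,b,e,f=roi;k[a:b,e:f]=m[a:b,e:f]
        if nm=="wrist": k[:,228:328]=0   # held shim
        n,lab,st,_=cv2.connectedComponentsWithStats(k)
        for i in range(1,n):
            if st[i,4]<4:k[lab==i]=0
        v,u=np.nonzero(k)
        for it in range(4):
            L=np.array([inlane(onlane(c,(a,b),s,O,psi,-.002),O,psi) for a,b in zip(u,v)])[:,:2]
            ce,wh,an=cv2.minAreaRect((L*1000).astype(np.float32))
            if wh[0]>wh[1]: an-=90;wh=wh[::-1]
            if an>45:an-=90   # long side along y
            O=O+(R.from_euler('z',psi).apply([ce[0]/1e3,(ce[1]-146)/1e3,0]))[:2]; psi+=np.radians(an)
        print(nm,len(u),"O",O.round(4),"psi deg",np.degrees(psi).round(2),"size",np.round(wh,1),"off",np.round(ce,1),an)
        print(np.histogram(L[:,0]*1e3,np.arange(-52,56,4))[0])
        if nm=="wrist": uv=(286,153),(285,170)
        else: uv=(350.1,211.4),
        for q in uv: print("yellow",(inlane(onlane(c,q,s,O,psi,.008),O,psi)*1e3).round(1))
E
python3 lane.py
```

```text
wrist 2834 O [ 0.4573 -0.2754] psi deg 2.88 size [ 86.4 314.3] off [  0. 146.] 0.0
[  0   0 206 190 155  13  81 177 239 165 127  33  80 150 215 170 124  44
  72 133 176 139 112  33   0   0]
yellow [-79.1 137.7   8. ]
yellow [-54.8 135.9   8. ]
top 375 O [ 0.4576 -0.2912] psi deg 2.94 size [ 78.9 278. ] off [  0. 146.] 1.1893682767549763e-06
[ 0  0  0 55 29  0  0  0  0 43 28  0  0  0  0 66 46  0  0  0  0 57 51  0
  0  0]
yellow [-55.9 153.    8. ]
```

```bash
cat >> lane.py <<'E'
OL=np.array([.4578,-.2895]);PS=np.radians(2.9)
def place(off,y,up,lean):
    """off: TCP in item frame (x along lean dir, y, height over underside), m"""
    p=lane2w(OL,PS,(off[0],y+off[1],up+off[2]));return pose(p,np.degrees(PS),lean,sl)
E
python3 - <<'E'
from plant import env;from lane import *
s=env.observe()
print(lane2w(OL,PS,(0,.21,0)))
g=place((.0071,0,.0067),.205,.002,25)
for b in(70,30,0):print(b,back(g,b)[0].round(3),rel(s,back(g,b)))
E
```

```text
[ 0.44725189 -0.08127719  0.08013956]
70 [ 0.425 -0.096  0.151] [-7.6, 10.2, 0.9, -38.8, 58.7, 147.7]
30 [ 0.442 -0.091  0.115] [-7.6, 10.2, 0.9, -31.8, 64.1, 186.7]
0 [ 0.455 -0.087  0.088] [-7.6, 10.2, 0.9, -26.5, 68.1, 216.0]
```

play_rows(
  moves=[-7.6,10.2,0.9,-38.8,58.7,147.7,-1,-7.6,10.2,0.9,-38.8,58.7,147.7,-1,-7.6,10.2,0.9,-38.8,58.7,147.7,-1,-7.6,10.2,0.9,-38.8,58.7,147.7,-1,-7.6,10.2,0.9,-31.8,64.1,186.7,-1,-7.6,10.2,0.9,-31.8,64.1,186.7,-1,-7.6,10.2,0.9,-28,67,206,-1,-7.6,10.2,0.9,-26.5,68.1,216,-1,-7.6,10.2,0.9,-26.5,68.1,216,-1,-7.6,10.2,0.9,-26.5,68.1,216,-1],
)

```text
time: 6.12
ee_pos: [0.4554, -0.0828, 0.0879]
ee_rot: [-0.013, 0.975, 0.065, 0.214]
ft_force: [-1.3, -0.6, -0.8]
grip_width: 0.41
finger_force: 41.2
```

```bash
python3 - <<'E'
from lane import *
s,c=look("w3");print(s["ft_force"],s["moment"],inlane(s["ee_pos"],OL,PS),s["joint_pos"])
E
```

```text
[-1.27076615 -0.63978912 -0.80212266] [-0.18967163  0.47596705 -0.01236685] [0.00804607 0.2089675  0.00795613] [-0.36682279 -0.06272797 -0.83250298  0.43948475  0.27596043 -0.34227447]
```

View pics/w3.png

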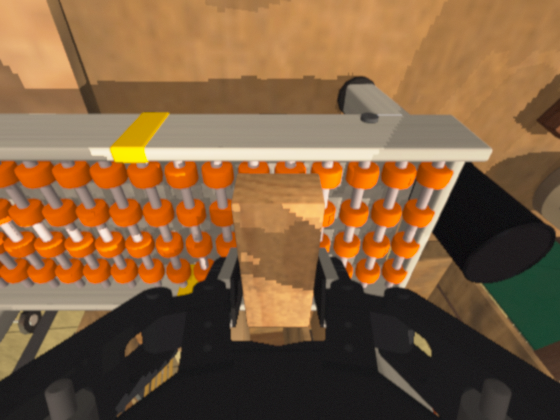

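The view shows the shim lying crosswise between the rails at columns 235–322, with its near end at v≈176 and the near rail's inner edge at v≈160, uphill of the yellow mark (140,138).

```bash
python3 - <<'E'
from lane import *
s,c=pickle.load(open("w3.pkl","rb"))
for n,q,z in(("shim near bottom",(280,176),.003),("rail inner",(280,160),.008),("yellow",(132,153),.008),("rail outer",(280,117),.008)):
  print(n,(inlane(onlane(c,q,s,OL,PS,z),OL,PS)*1e3).round(1))
E
```

```text
shim near bottom [-43.6 209.4   3. ]
rail inner [-54.3 209.2   8. ]
yellow [-57.3 152.    8. ]
rail outer [-71.6 209.1   8. ]
```

play_rows(
  moves=[0,0,0,4.5,0,-1,-1,0,0,0,4.5,0,-1,-1,0,0,0,4.5,0,-1,-1,0,0,0,4.5,0,-1,0.15,0,0,0,4.5,0,-1,0.15,0,0,0,4.5,0,-1,0.15,0,0,0,4.5,0,-41,0.15,0,0,0,4.5,0,-101,0.15,0,0,0,4.5,0,-131,0.15,0,0,0,4.5,0,-131,1,0,0,0,4.5,0,-131,1],
)

```text
time: 7.55
ee_pos: [0.3969, -0.0998, 0.2024]
ee_rot: [-0.013, 0.975, 0.065, 0.213]
ft_force: [0.2, 0.3, -0.3]
grip_width: 0.963
finger_force: 0.0
```

```bash
python3 - <<'E'
from lane import *
s,c=look("w4");print(s["time"],s["ft_force"],s["grip_width"])
# jar grasp using top + w1 estimates
t=d0["top"];s1,c1=pickle.load(open("w1.pkl","rb"))
print("jar top",onz(t,(150+265/2.963,130+160/2.96),.081),"can top",onz(t,(150+174/2.963,130+238/2.96),.082))
h=cv2.cvtColor(c["frame"],cv2.COLOR_RGB2HSV)
m=cv2.inRange(h,(8,70,120),(22,170,255));m[:150]=0;m[290:]=0
n,l,st,ce=cv2.connectedComponentsWithStats(m)
for i in range(1,n):
  if st[i,4]>300: print(st[i],ce[i],(inlane(onlane(c,ce[i],s,OL,PS,.022),OL,PS)*1e3).round(0))
E
```

```text
7.55 [ 0.16979476  0.33984399 -0.30607476] 0.9626068451767438
jar top [0.47167215 0.19936168 0.081     ] can top [0.38772838 0.2911676  0.082     ]
[371 150  92  16 447] [412.1655481 154.       ] [-61. 313.  22.]
[ 422  150  138  140 5547] [485.57346313 196.27131783] [-20. 389.  22.]
[   89   153   274   137 14394] [236.51021259 235.74461581] [ 28. 168.  22.]
[ 345  186   88  101 3284] [381.5182704  242.30816078] [ 37. 312.  22.]
[   0  216   98   74 3654] [ 37.95840175 259.2484948 ] [ 63. -43.  22.]
```

View pics/w4.png

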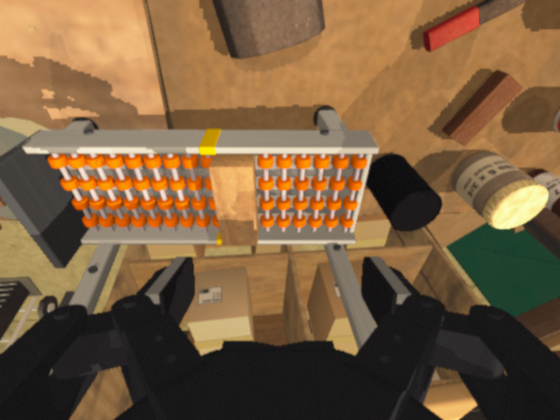

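The shim lies crosswise on the rollers at (235,200) and is rolling past the yellow mark. The jar lid is at about (516,199). That was the tenth picture, so everything from here is by numbers.

```bash
python3 - <<'E'
from lane import *
s,c=pickle.load(open("w4.pkl","rb"))
f=c["frame"];h=cv2.cvtColor(f,cv2.COLOR_RGB2HSV)
m=cv2.inRange(h,(15,40,150),(35,255,255));m[:,:460]=0;m[:150]=0;m[245:]=0
m=cv2.morphologyEx(m,cv2.MORPH_OPEN,np.ones((5,5)))
cn=max(cv2.findContours(m,0,2)[0],key=cv2.contourArea);e=cv2.fitEllipse(cv2.convexHull(cn));print(e)
J=onz(c,e[0],.081,s);print("jar wrist",J)
from plant import env
s=env.observe()
J=np.array([.4705,.2,0]); 
g=pose(J+[.013,0,.034],0,30)
for b in(120,40,0):print(b,back(g,b)[0].round(3),rel(s,back(g,b)))
E
```

```text
((512.53515625, 183.2332305908203), (81.31536865234375, 106.60667419433594), 53.258182525634766)
jar wrist [0.43556865 0.16519532 0.081     ]
120 [0.424 0.2   0.138] [7.6, -5.3, -0.5, 3.3, 287.6, 108.8]
40 [0.464 0.2   0.069] [7.6, -5.3, -0.5, -4.2, 277.0, 187.8]
0 [0.484 0.2   0.034] [7.6, -5.3, -0.5, -7.9, 271.7, 227.2]
```

play_rows(
  moves=[7.6,-5.3,-0.5,3.3,287.6,80,1,7.6,-5.3,-0.5,3.3,287.6,80,1,7.6,-5.3,-0.5,3.3,287.6,80,1,7.6,-5.3,-0.5,3.3,287.6,80,1,7.6,-5.3,-0.5,3.3,287.6,80,1,7.6,-5.3,-0.5,3.3,287.6,80,1,7.6,-5.3,-0.5,3.3,287.6,80,1,7.6,-5.3,-0.5,3.3,287.6,108.8,1,7.6,-5.3,-0.5,3.3,287.6,108.8,1],
)

```text
time: 8.72
ee_pos: [0.4222, 0.1995, 0.1359]
ee_rot: [-0.001, 0.966, -0.001, 0.257]
ft_force: [-0.5, -0.6, 0.3]
grip_width: 0.998
finger_force: 0.0
```

```bash
python3 - <<'E'
from lane import *
s0_,c4=pickle.load(open("w4.pkl","rb"))
print("jar w4 by eye",onz(c4,(516,199),.081,s0_))
s,c=look("w5");print(s["time"],s["ee_pos"])
pj=proj(c,np.array([.4705,.2,.081]),s);print("pred",pj)
f=c["frame"];h=cv2.cvtColor(f,cv2.COLOR_RGB2HSV)
u,v=pj.astype(int)
for dv in range(-80,81,8):print(v+dv,[tuple(h[v+dv,u+du]) for du in (0,)])
print()
for du in range(-80,81,8):print(u+du,tuple(h[v,u+du]))
E
```

```text
jar w4 by eye [0.45700448 0.18319616 0.081     ]
8.725 [0.42221277 0.19952917 0.13589584]
pred [279.05549995 241.28586364]
161 [(np.uint8(17), np.uint8(91), np.uint8(169))]
169 [(np.uint8(18), np.uint8(87), np.uint8(100))]
177 [(np.uint8(17), np.uint8(86), np.uint8(107))]
185 [(np.uint8(16), np.uint8(96), np.uint8(127))]
193 [(np.uint8(15), np.uint8(106), np.uint8(123))]
201 [(np.uint8(17), np.uint8(126), np.uint8(150))]
209 [(np.uint8(18), np.uint8(132), np.uint8(183))]
217 [(np.uint8(27), np.uint8(92), np.uint8(253))]
225 [(np.uint8(25), np.uint8(104), np.uint8(253))]
233 [(np.uint8(26), np.uint8(101), np.uint8(253))]
241 [(np.uint8(27), np.uint8(94), np.uint8(253))]
249 [(np.uint8(28), np.uint8(85), np.uint8(253))]
257 [(np.uint8(29), np.uint8(73), np.uint8(253))]
265 [(np.uint8(21), np.uint8(118), np.uint8(179))]
273 [(np.uint8(15), np.uint8(144), np.uint8(151))]
281 [(np.uint8(15), np.uint8(73), np.uint8(108))]
289 [(np.uint8(16), np.uint8(74), np.uint8(189))]
297 [(np.uint8(15), np.uint8(145), np.uint8(164))]
305 [(np.uint8(15), np.uint8(141), np.uint8(168))]
313 [(np.uint8(15)
[... 409 characters left out ...]
3), np.uint8(253))
255 (np.uint8(29), np.uint8(79), np.uint8(253))
263 (np.uint8(27), np.uint8(93), np.uint8(253))
271 (np.uint8(23), np.uint8(112), np.uint8(250))
279 (np.uint8(27), np.uint8(94), np.uint8(253))
287 (np.uint8(27), np.uint8(90), np.uint8(253))
295 (np.uint8(24), np.uint8(108), np.uint8(252))
303 (np.uint8(24), np.uint8(110), np.uint8(252))
311 (np.uint8(23), np.uint8(111), np.uint8(252))
319 (np.uint8(16), np.uint8(137), np.uint8(155))
327 (np.uint8(17), np.uint8(135), np.uint8(147))
335 (np.uint8(16), np.uint8(131), np.uint8(148))
343 (np.uint8(16), np.uint8(134), np.uint8(152))
351 (np.uint8(16), np.uint8(132), np.uint8(156))
359 (np.uint8(17), np.uint8(132), np.uint8(149))
```

Lid is bright (V>200, hue 19–31); ellipse of it gives the centre.

```bash
python3 - <<'E'
from lane import *
s,c=pickle.load(open("w5.pkl","rb"));h=cv2.cvtColor(c["frame"],cv2.COLOR_RGB2HSV)
m=cv2.inRange(h,(18,50,200),(33,140,255));m[:170]=0;m[300:]=0;m[:,:200]=0;m[:,360:]=0
m=cv2.morphologyEx(m,cv2.MORPH_OPEN,np.ones((3,3)))
cn=max(cv2.findContours(m,0,2)[0],key=cv2.contourArea);P=cv2.convexHull(cn)[:,0]
W=np.array([onz(c,p,.081,s)[:2] for p in P]);(ce,r)=cv2.minEnclosingCircle((W*1000).astype(np.float32))
print(cv2.boundingRect(cn),"centre",ce,"r",r,"extent",np.ptp(W,0))
J=np.array([ce[0]/1e3,ce[1]/1e3,0])
g=pose(J+[.013,0,.034],0,30)
for b in(40,0):print(b,back(g,b)[0].round(3),rel(s,back(g,b)))
E
```

```text
(239, 208, 79, 57) centre (467.43353271484375, 199.98455810546875) r 35.6564826965332 extent [0.06684881 0.06170518]
40 [0.46  0.2   0.069] [-0.1, -0.2, 0.2, 0.2, 0.6, 77.4]
0 [0.48  0.2   0.034] [-0.1, -0.2, 0.2, 0.1, 0.7, 117.4]
```

play_rows(
  moves=[0,0,0,0,0.6,50,1,0,0,0,0,0.6,80,1,0,0,0,0,0.6,105,1,0,0,0,0,0.6,117,1,0,0,0,0,0.6,117,1,0,0,0,0,0.6,117,-1,0,0,0,0,0.6,117,-1,0,0,0,0,0.6,117,-1,0,0,0,0,0.6,117,-1,0,0,0,0,0.6,117,-1],
  grip_force=45,
)

```text
time: 10.02
ee_pos: [0.4826, 0.2003, 0.0389]
ee_rot: [0.0, 0.966, 0.0, 0.26]
ft_force: [-7.6, -3.0, 12.0]
grip_width: 0.757
finger_force: 45.6
```

```bash
python3 - <<'E'
from plant import env;from lane import *
s=env.observe();print(s["grip_width"]*85,s["ft_force"],s["ee_pos"])
print("up",rel(s,pose(s["ee_pos"]+[-.02,0,.14],0,30)))
print("mid",rel(s,pose([.34,-.08,.24],0,30)))
E
```

```text
64.33684361836241 [-7.56844109 -3.04659791 11.96418287] [0.48258024 0.20026677 0.03886054]
up [0.0, 0.1, -0.0, -53.0, 0.1, -131.1]
mid [0.0, 0.1, -0.0, 22.2, -280.2, -245.6]
```

```bash
sed -i 's/^OL=.*/OL=np.array([.4553,-.288]);PS=np.radians(2.9)/' lane.py; python3 - <<'E'
from plant import env;from lane import *
s=env.observe()
s2=dict(s)
g=place((.0152,0,.0389),.205,.002,30)
for b in(110,50,0):print(b,back(g,b)[0].round(3),rel(s,back(g,b)))
E
```

```text
110 [ 0.406 -0.103  0.215] [-7.4, 0.3, 0.9, -22.3, -303.2, -190.6]
50 [ 0.436 -0.095  0.163] [-7.4, 0.3, 0.9, -22.0, -295.5, -131.1]
0 [ 0.46  -0.089  0.12 ] [-7.4, 0.3, 0.9, -21.8, -289.1, -81.5]
```

play_rows(
  moves=[0,0,0,-8,0,-20,-1,0,0,0,-20,0,-50,-1,0,0,0,-40,0,-90,-1,0,0,0,-53,0,-131,-1,0,0,0,-53,0,-131,-1,0,0,0,22,-280,-245,-1,0,0,0,22,-280,-245,-1,0,0,0,22,-280,-245,-1,0,0,0,22,-280,-245,-1,0,0,0,22,-280,-245,-1,0,0,0,22,-280,-245,-1,0,0,0,22,-280,-245,-1,0,0,0,22,-280,-245,-1,0,0,0,22,-280,-245,-1],
)

```text
time: 11.78
ee_pos: [0.3406, -0.0794, 0.2379]
ee_rot: [0.0, 0.966, 0.0, 0.259]
ft_force: [0.3, 0.7, -3.3]
grip_width: 0.755
finger_force: 52.6
```

```bash
python3 - <<'E'
from plant import env;from lane import *
s,c=look("w6");print(s["time"],s["grip_width"]*85,s["ft_force"],s["moment"],s["ee_pos"])
g=place((.0152,0,.0389),.205,.003,30)
for b in(110,50,15,0):print(b,back(g,b)[0].round(3),rel(s,back(g,b)))
# shim position from wrist and scene
t=env.capture("top");h=cv2.cvtColor(t["frame"],cv2.COLOR_RGB2HSV);pickle.dump(t,open("t6.pkl","wb"))
for y in range(0,250,12):
  a=proj(t,lane2w(OL,PS,(-.02,y/1e3,.022))).astype(int);print(y,h[a[1],a[0]],end=' ')
E
```

```text
11.775 64.13801568218392 [ 0.33195831  0.65165048 -3.25247882] [0.00998383 0.72006335 0.01604325] [ 0.34055149 -0.07940021  0.23786037]
110 [ 0.406 -0.103  0.216] [-7.4, 0.2, 0.9, -45.7, -23.7, 51.9]
50 [ 0.436 -0.095  0.164] [-7.4, 0.2, 0.9, -45.6, -16.0, 111.4]
15 [ 0.453 -0.091  0.134] [-7.4, 0.2, 0.9, -45.5, -11.6, 146.1]
0 [ 0.46  -0.089  0.121] [-7.4, 0.2, 0.9, -45.5, -9.6, 161.0]
0 [ 17  94 195] 12 [ 17  99 214] 24 [ 17 100 214] 36 [ 16 111 177] 48 [ 11  76 184] 60 [ 12 105 163] 72 [ 11  83 194] 84 [ 11  85 189] 96 [ 12  89 164] 108 [ 13 111 182] 120 [ 12  90 196] 132 [ 12 112 169] 144 [ 12 114 163] 156 [ 14 133 190] 168 [ 14 110 204] 180 [ 17  40 161] 192 [ 11  60 162] 204 [  9  50 187] 216 [ 11  63 155] 228 [ 12  65 133] 240 [ 10  85 165]
```

```bash
python3 - <<'E'
from lane import *
s,c=pickle.load(open("w6.pkl","rb"));h=cv2.cvtColor(c["frame"],cv2.COLOR_RGB2HSV)
# item upright (slope 0, az 0)
it=s["ee_pos"]-[.0152,0,.0389]
for n,q in(("lid near",(-.032,0,.081)),("lid centre",(0,0,.081)),("bottom near",(-.033,0,0)),("bot centre",(0,0,0))):
  print(n,proj(c,it+np.array(q),s).round(0))
for v in range(100,330,6):print(v,h[v,279].tolist(),end=' ')
E
```

```text
lid near [279. 288.]
lid centre [279. 330.]
bottom near [278. 145.]
bot centre [278. 193.]
100 [15, 152, 190] 106 [15, 142, 189] 112 [15, 143, 195] 118 [15, 148, 188] 124 [15, 142, 129] 130 [15, 139, 117] 136 [15, 133, 119] 142 [15, 136, 118] 148 [15, 94, 125] 154 [18, 52, 138] 160 [15, 104, 110] 166 [15, 103, 102] 172 [17, 93, 154] 178 [18, 93, 159] 184 [18, 94, 158] 190 [17, 88, 90] 196 [18, 93, 157] 202 [18, 95, 140] 208 [14, 75, 51] 214 [14, 71, 47] 220 [18, 93, 159] 226 [15, 99, 100] 232 [14, 100, 102] 238 [15, 100, 99] 244 [16, 108, 99] 250 [15, 98, 101] 256 [15, 102, 103] 262 [18, 131, 166] 268 [18, 130, 178] 274 [18, 131, 183] 280 [19, 132, 168] 286 [18, 128, 165] 292 [18, 129, 221] 298 [18, 130, 212] 304 [18, 133, 192] 310 [18, 132, 197] 316 [18, 129, 178] 322 [18, 133, 197] 328 [26, 102, 253]
```

Bottom edge appears at v≈146 (predicted 145), so the jar is upright in the grip.

play_rows(
  moves=[-7.4,0.2,0.9,-45.7,-23.7,51.9,-1,-7.4,0.2,0.9,-45.7,-23.7,51.9,-1,-7.4,0.2,0.9,-45.7,-23.7,51.9,-1,-7.4,0.2,0.9,-45.6,-16,111.4,-1,-7.4,0.2,0.9,-45.6,-16,111.4,-1,-7.4,0.2,0.9,-45.5,-11.6,146,-1,-7.4,0.2,0.9,-45.5,-11.6,146,-1,-7.4,0.2,0.9,-45.5,-9.6,161,-1,-7.4,0.2,0.9,-45.5,-9.6,161,-1,-7.4,0.2,0.9,-45.5,-9.6,161,-1],
)

```text
time: 13.12
ee_pos: [0.4606, -0.0895, 0.1231]
ee_rot: [-0.009, 0.964, 0.064, 0.257]
ft_force: [0.5, 0.2, -2.2]
grip_width: 0.756
finger_force: 53.6
```

```bash
python3 - <<'E'
from lane import *
s,c=look("w7");print(s["time"],s["ft_force"],(inlane(s["ee_pos"],OL,PS)*1e3).round(1))
f=c["frame"];h=cv2.cvtColor(f,cv2.COLOR_RGB2HSV)
for u in(278,200,360):
  print(u,[(v,*h[v,u].tolist()) for v in range(90,180,3)])
for n,q in(("rail inner",(-.051,.205,.008)),("rail out",(-.057,.205,.008)),("jar bot near",(-.033,.205,.003))): print(n,proj(c,lane2w(OL,PS,q),s).round(1))
E
```

```text
13.125 [ 0.49022718  0.20420142 -2.2362971 ] [ 15.3 204.7  43.9]
278 [(90, 19, 47, 157), (93, 18, 50, 158), (96, 17, 49, 155), (99, 18, 49, 161), (102, 21, 44, 234), (105, 21, 37, 241), (108, 20, 38, 240), (111, 21, 48, 225), (114, 16, 53, 115), (117, 16, 52, 108), (120, 17, 57, 192), (123, 16, 63, 195), (126, 16, 62, 192), (129, 15, 62, 186), (132, 17, 60, 192), (135, 17, 55, 196), (138, 16, 54, 197), (141, 16, 54, 146), (144, 17, 54, 133), (147, 17, 53, 131), (150, 16, 55, 130), (153, 18, 55, 148), (156, 17, 58, 168), (159, 15, 101, 93), (162, 16, 107, 95), (165, 15, 105, 95), (168, 15, 99, 98), (171, 17, 90, 141), (174, 17, 94, 160), (177, 18, 94, 160)]
200 [(90, 18, 51, 159), (93, 18, 53, 160), (96, 17, 52, 161), (99, 19, 53, 165), (102, 21, 41, 236), (105, 22, 33, 244), (108, 21, 38, 241), (111, 20, 47, 226), (114, 9, 100, 168), (117, 9, 98, 201), (120, 8, 140, 202), (123, 12, 255, 220), (126, 17, 255, 251), (129, 18, 255, 253), (132, 15, 255, 242), (135, 13, 255, 216), (138, 12, 255, 210), (141, 9, 91, 149), (144, 8, 47, 157), (147, 8, 48, 158), (150, 10, 49, 155), (153, 8, 49,
[... 157 characters left out ...]
12, 89, 143)]
360 [(90, 17, 50, 157), (93, 17, 49, 156), (96, 18, 50, 154), (99, 19, 51, 161), (102, 21, 44, 231), (105, 21, 38, 241), (108, 21, 37, 240), (111, 21, 45, 230), (114, 10, 49, 188), (117, 9, 50, 202), (120, 9, 58, 212), (123, 12, 232, 192), (126, 13, 255, 226), (129, 14, 255, 250), (132, 14, 255, 251), (135, 15, 255, 252), (138, 15, 255, 252), (141, 11, 126, 213), (144, 16, 49, 119), (147, 16, 52, 118), (150, 16, 51, 115), (153, 17, 55, 145), (156, 11, 133, 177), (159, 13, 255, 192), (162, 13, 255, 217), (165, 16, 255, 252), (168, 16, 255, 251), (171, 14, 236, 242), (174, 13, 82, 131), (177, 14, 52, 122)]
rail inner [279.5 113.6]
rail out [279.5 100.8]
jar bot near [279.3 142.3]
```

play_rows(
  moves=[0,0,0,1,0,2,-1,0,0,0,1.5,0,2.8,-1,0,0,0,1.5,0,2.8,-1,0,0,0,1.5,0,2.8,-1],
)

```text
time: 13.68
ee_pos: [0.4607, -0.089, 0.1188]
ee_rot: [-0.009, 0.964, 0.064, 0.257]
ft_force: [-0.1, -0.3, -2.2]
grip_width: 0.752
finger_force: 53.6
```

```bash
python3 - <<'E'
from plant import env;from lane import *
s=env.observe();print(s["ft_force"],s["moment"],(inlane(s["ee_pos"],OL,PS)*1e3).round(1))
E
```

```text
[-0.10946577 -0.28746832 -2.15939954] [-0.19906364  0.67510095 -0.00827532] [ 15.5 204.6  39.6]
```

play_rows(
  moves=[0,0,0,0,0,0,0.65,0,0,0,0,0,0,0.8,0,0,0,0,0,0,1,0,0,0,0,0,0,1,0,0,0,0,0,-25,1,0,0,0,0,0,-60,1,0,0,0,0,0,-110,1,0,0,0,0,0,-150,1,0,0,0,0,0,-150,1],
)

```text
time: 14.8
ee_pos: [0.387, -0.1095, 0.2505]
ee_rot: [-0.009, 0.964, 0.063, 0.259]
ft_force: [-0.3, 0.1, -1.4]
grip_width: 0.998
finger_force: 0.0
```

```bash
python3 - <<'E'
from lane import *
from plant import env
s,c=look("w8");print(s["time"],s["ft_force"],s["grip_width"],s["ee_pos"])
h=cv2.cvtColor(c["frame"],cv2.COLOR_RGB2HSV)
m=cv2.inRange(h,(18,40,200),(33,140,255));m[:90]=0;m[300:]=0;m=cv2.morphologyEx(m,cv2.MORPH_OPEN,np.ones((3,3)))
n,l,st,ce=cv2.connectedComponentsWithStats(m)
for i in range(1,n):
  if st[i,4]>400: print(st[i],ce[i].round(),(inlane(onlane(c,ce[i],s,OL,PS,.081),OL,PS)*1e3).round(0))
C=np.array([.3872,.2918,0]);N=np.array([.3865,.366,0])
for az in(0,20,-20):
  g=pose(C+R.from_euler('z',az,degrees=True).apply([.010,0,0])+[0,0,.036],az,25)
  print(az,"nozzle in tool-horizontal",R.from_euler('z',-az,degrees=True).apply(N-C),"pre",rel(s,back(g,110)))
E
```

```text
14.8 [-0.30005457  0.05670525 -1.39305376] 0.998208334965344 [ 0.38699599 -0.10946211  0.25053102]
[  0  96  43  68 614] [ 22. 126.] [-89.  29.  81.]
[250 118  90   5 430] [294. 120.] [-93. 214.  81.]
[ 198  191   69   35 2026] [233. 209.] [-10. 164.  81.]
[199 280  55  20 850] [227. 290.] [130. 141.  81.]
0 nozzle in tool-horizontal [-0.0007  0.0742  0.    ] pre [7.3, 5.1, -0.6, 95.2, 386.4, 131.1]
20 nozzle in tool-horizontal [0.02472011 0.06996461 0.        ] pre [-2.0, 6.2, -18.3, 93.1, 373.9, 130.6]
-20 nozzle in tool-horizontal [-0.02603568  0.06948578  0.        ] pre [16.5, 3.8, 17.2, 93.5, 398.6, 133.8]
```

```bash
python3 - <<'E'
from lane import *
from plant import env
s=env.observe()
C=np.array([.3872,.2918,0]);az=20
g=pose(C+R.from_euler('z',az,degrees=True).apply([.013,0,0])+[0,0,.036],az,30)
for b in(110,40,0):print(b,back(g,b)[0].round(3),rel(s,back(g,b)))
E
```

```text
110 [0.348 0.277 0.131] [-2.7, 1.1, -18.2, 98.7, 371.3, 130.7]
40 [0.381 0.289 0.071] [-2.7, 1.1, -18.2, 100.6, 374.4, 200.6]
0 [0.399 0.296 0.036] [-2.7, 1.1, -18.2, 101.7, 376.1, 240.5]
```

play_rows(
  moves=[-2.7,1.1,-18.2,98.7,371.3,100,0.74,-2.7,1.1,-18.2,98.7,371.3,100,0.74,-2.7,1.1,-18.2,98.7,371.3,100,0.74,-2.7,1.1,-18.2,98.7,371.3,100,0.74,-2.7,1.1,-18.2,98.7,371.3,100,0.74,-2.7,1.1,-18.2,98.7,371.3,100,0.74,-2.7,1.1,-18.2,98.7,371.3,100,0.74,-2.7,1.1,-18.2,98.7,371.3,100,0.74,-2.7,1.1,-18.2,98.7,371.3,130,0.74,-2.7,1.1,-18.2,98.7,371.3,130,0.74,-2.7,1.1,-18.2,98.7,371.3,130,0.74],
)

```text
time: 16.23
ee_pos: [0.3457, 0.2777, 0.1304]
ee_rot: [-0.169, 0.951, 0.045, 0.253]
ft_force: [0.3, -0.9, 0.8]
grip_width: 0.869
finger_force: 0.0
```

```bash
python3 - <<'E'
from lane import *
s,c=look("w9");print(s["time"],s["grip_width"]*85,s["ee_pos"])
C=np.array([.3872,.2918,0]);az=20
f=c["frame"];h=cv2.cvtColor(f,cv2.COLOR_RGB2HSV)
a=proj(c,C+[0,0,.082],s);print("pred lid",a);u,v=a.astype(int)
print([(x,*h[v,x].tolist()) for x in range(u-64,u+65,8)]);print([(y,*h[y,u].tolist()) for y in range(v-60,v+60,6)])
# lid edge: low saturation region
m=cv2.inRange(h,(0,0,90),(180,75,255));m[:v-70]=0;m[v+60:]=0;m[:,:u-75]=0;m[:,u+75:]=0
m=cv2.morphologyEx(m,cv2.MORPH_OPEN,np.ones((5,5)))
cn=max(cv2.findContours(m,0,2)[0],key=cv2.contourArea);W=np.array([onz(c,p,.082,s)[:2] for p in cv2.convexHull(cn)[:,0]])
print(cv2.boundingRect(cn),W.min(0),W.max(0),cv2.minEnclosingCircle((W*1000).astype(np.float32)))
g=pose(C+R.from_euler('z',az,degrees=True).apply([.013,0,0])+[0,0,.036],az,30)
for b in(40,0):print(b,back(g,b)[0].round(3),rel(s,back(g,b)))
E
```

```text
16.225 73.88454145300517 [0.34570385 0.27769191 0.13038632]
pred lid [277.09817159 244.29123168]
[(213, 15, 143, 159), (221, 15, 145, 155), (229, 15, 144, 133), (237, 14, 91, 87), (245, 15, 74, 206), (253, 15, 76, 215), (261, 15, 75, 219), (269, 15, 76, 217), (277, 16, 71, 222), (285, 17, 65, 233), (293, 19, 61, 240), (301, 18, 65, 233), (309, 17, 69, 223), (317, 15, 141, 174), (325, 16, 144, 173), (333, 15, 140, 168), (341, 15, 138, 166)]
[(184, 22, 197, 141), (190, 26, 255, 153), (196, 24, 188, 122), (202, 25, 231, 139), (208, 26, 255, 153), (214, 16, 79, 126), (220, 17, 69, 225), (226, 19, 59, 243), (232, 18, 64, 235), (238, 15, 74, 220), (244, 16, 71, 222), (250, 16, 71, 223), (256, 16, 71, 224), (262, 15, 71, 215), (268, 16, 149, 173), (274, 16, 140, 140), (280, 15, 138, 137), (286, 16, 148, 152), (292, 16, 145, 156), (298, 16, 141, 96)]
(241, 215, 74, 50) [0.35514433 0.26365682] [0.41185522 0.3184896 ] ((384.041748046875, 291.00836181640625), 29.066856384277344)
40 [0.381 0.289 0.071] [0.1, -0.2, 0.1, -2.2, -1.0, 70.1]
0 [0.399 0.296 0.036] [0.1, -0.2, 0.1, -2.3, -1.0, 110.1]
```

play_rows(
  moves=[0,0,0,0,-0.8,50,0.74,0,0,0,0,-0.8,80,0.74,0,0,0,0,-0.8,98,0.74,0,0,0,0,-0.8,109,0.74,0,0,0,0,-0.8,109,0.74,0,0,0,0,-0.8,109,-1,0,0,0,0,-0.8,109,-1,0,0,0,0,-0.8,109,-1,0,0,0,0,-0.8,109,-1,0,0,0,0,-0.8,109,-1],
)

```text
time: 17.52
ee_pos: [0.3981, 0.2963, 0.038]
ee_rot: [-0.168, 0.951, 0.046, 0.255]
ft_force: [-4.3, -2.7, 8.2]
grip_width: 0.667
finger_force: 47.2
```

```bash
python3 - <<'E'
from plant import env;from lane import *
s=env.observe();print(s["grip_width"]*85,s["ft_force"],s["ee_pos"],s["finger_force"])
off=R.from_euler('z',-20,degrees=True).apply(s["ee_pos"]-[.3845,.2912,0]);print("off",off)
print("up",rel(s,pose(s["ee_pos"]+[-.02,0,.16],20,30)))
print("mid",rel(s,pose([.34,-.08,.24],PS*57.3,30)))
E
```

```text
56.66797536235637 [-4.29260772 -2.69344124  8.20769175] [0.39808579 0.2963186  0.03804312] 47.19349801540375
off [0.01451713 0.0001633  0.03804312]
up [0.1, 0.0, 0.0, -63.8, 7.1, -147.9]
mid [8.6, 0.0, 14.8, 57.6, -333.3, -267.1]
```

play_rows(
  moves=[0,0,0,-10,1,-24,-1,0,0,0,-26,3,-60,-1,0,0,0,-45,5,-104,-1,0,0,0,-64,7,-148,-1,0,0,0,-64,7,-148,-1,8.6,0,14.8,58,-333,-267,-1,8.6,0,14.8,58,-333,-267,-1,8.6,0,14.8,58,-333,-267,-1,8.6,0,14.8,58,-333,-267,-1,8.6,0,14.8,58,-333,-267,-1,8.6,0,14.8,58,-333,-267,-1,8.6,0,14.8,58,-333,-267,-1,8.6,0,14.8,58,-333,-267,-1,8.6,0,14.8,58,-333,-267,-1,8.6,0,14.8,58,-333,-267,-1,8.6,0,14.8,58,-333,-267,-1],
)

```text
time: 19.52
ee_pos: [0.3393, -0.0795, 0.2381]
ee_rot: [-0.024, 0.966, 0.007, 0.258]
ft_force: [-0.3, 0.3, -2.2]
grip_width: 0.666
finger_force: 50.3
```

```bash
python3 - <<'E'
from lane import *
from plant import env
s,c=look("w10");print(s["time"],s["grip_width"]*85,s["ft_force"],s["ee_pos"])
off=np.array([.0145,0,.038]);h=cv2.cvtColor(c["frame"],cv2.COLOR_RGB2HSV)
a=np.degrees(PS);it=s["ee_pos"]-R.from_euler('z',PS).apply(off)
q=proj(c,it+R.from_euler('z',PS).apply([-.029,0,0]),s);print("can bottom near pred",q)
print([(v,*h[v,278].tolist()) for v in range(int(q[1])-30,int(q[1])+31,4)])
# jar lid in top
t=env.capture("top");ht=cv2.cvtColor(t["frame"],cv2.COLOR_RGB2HSV)
for y in range(30,230,8):
  u,v=proj(t,lane2w(OL,PS,(-.01,y/1e3,.081))).astype(int);print(y,ht[v,u].tolist(),end=' ')
print()
g=place(off,.208,.003,30)
for b in(110,50,15,0):print(b,back(g,b)[0].round(3),rel(s,back(g,b)))
E
```

```text
19.525 56.634199587701616 [-0.32736281  0.26415733 -2.20625854] [ 0.33927376 -0.07950008  0.23805443]
can bottom near pred [278.51442022 153.59333677]
[(123, 15, 145, 181), (127, 15, 143, 118), (131, 15, 144, 115), (135, 15, 139, 117), (139, 15, 132, 118), (143, 15, 136, 118), (147, 15, 136, 114), (151, 18, 55, 152), (155, 17, 49, 147), (159, 17, 49, 135), (163, 14, 66, 194), (167, 9, 108, 166), (171, 7, 252, 160), (175, 7, 242, 161), (179, 7, 235, 162), (183, 6, 227, 162)]
30 [16, 107, 165] 38 [18, 99, 173] 46 [26, 64, 222] 54 [24, 70, 223] 62 [23, 74, 223] 70 [27, 64, 223] 78 [27, 63, 223] 86 [33, 56, 228] 94 [32, 58, 226] 102 [20, 83, 163] 110 [15, 74, 135] 118 [16, 77, 126] 126 [19, 40, 135] 134 [18, 16, 191] 142 [20, 16, 146] 150 [22, 15, 183] 158 [24, 28, 126] 166 [19, 23, 186] 174 [20, 28, 135] 182 [18, 26, 176] 190 [21, 23, 152] 198 [15, 24, 173] 206 [16, 25, 150] 214 [18, 26, 170] 222 [19, 30, 134] 
110 [ 0.405 -0.1    0.215] [-5.9, -0.1, 3.4, -44.8, -23.9, 52.1]
50 [ 0.435 -0.092  0.164] [-5.9, -0.1, 3.4, -45.1, -17.8, 111.8]
15 [ 0.452 -0.088  0.134] [-5.9, -0.1, 3.4, -45.3, -14.2, 146.6]
0 [ 0.46  -0.086  0.121] [-5.9, -0.1, 3.4, -45.4, -12.6, 161.5]
```

The jar rests against the shim (lid at lane y 42–100 mm). Next I'll lower the can.

play_rows(
  moves=[-5.9,-0.1,3.4,-44.8,-23.9,52,-1,-5.9,-0.1,3.4,-44.8,-23.9,52,-1,-5.9,-0.1,3.4,-44.8,-23.9,52,-1,-5.9,-0.1,3.4,-45.1,-17.8,112,-1,-5.9,-0.1,3.4,-45.1,-17.8,112,-1,-5.9,-0.1,3.4,-45.3,-14.2,146.5,-1,-5.9,-0.1,3.4,-45.3,-14.2,146.5,-1,-5.9,-0.1,3.4,-45.4,-12.6,161.5,-1,-5.9,-0.1,3.4,-45.4,-12.6,161.5,-1,-5.9,-0.1,3.4,-45.4,-12.6,161.5,-1,-5.9,-0.1,3.4,-45.4,-12.6,161.5,-1],
)

```text
time: 21.0
ee_pos: [0.4601, -0.0865, 0.1226]
ee_rot: [-0.009, 0.964, 0.064, 0.258]
ft_force: [-0.1, -0.0, -1.9]
grip_width: 0.671
finger_force: 51.0
```

```bash
python3 - <<'E'
from plant import env;from lane import *
s=env.observe();print(s["time"],s["ft_force"],(inlane(s["ee_pos"],OL,PS)*1e3).round(1),rel(s,place((.0145,0,.038),.208,.001,30)))
E
```

```text
21.0 [-0.08859905 -0.01026128 -1.87296853] [ 15.  207.7  43. ] [-0.1, 0.1, 0.1, 2.5, 0.3, 3.2]
```

play_rows(
  moves=[0,0,0,1,0,1.5,-1,0,0,0,1.3,0,2.2,-1,0,0,0,1.3,0,2.2,-1,0,0,0,1.3,0,2.2,-1,0,0,0,1.3,0,2.2,0.45,0,0,0,1.3,0,2.2,0.65,0,0,0,1.3,0,2.2,0.85,0,0,0,1.3,0,2.2,0.85,0,0,0,1.3,0,-23,0.85,0,0,0,1.3,0,-58,0.85,0,0,0,1.3,0,-108,0.85,0,0,0,1.3,0,-150,0.85,0,0,0,40,0,-180,1,0,0,0,40,0,-180,1,0,0,0,40,0,-180,1,0,0,0,40,0,-180,1,0,0,0,40,0,-180,1,0,0,0,40,0,-180,1,0,0,0,40,0,-180,1,0,0,0,40,0,-180,1],
)

```text
time: 23.5
ee_pos: [0.3364, -0.1088, 0.2565]
ee_rot: [-0.009, 0.964, 0.064, 0.257]
ft_force: [-1.2, -0.2, 1.4]
grip_width: 1.003
finger_force: 0.0
```

play_rows(
  moves=[0,0,0,0,0,0,1,0,0,0,0,0,0,1,0,0,0,0,0,0,1,0,0,0,0,0,0,1,0,0,0,0,0,0,1,0,0,0,0,0,0,1,0,0,0,0,0,0,1,0,0,0,0,0,0,1,0,0,0,0,0,0,1,0,0,0,0,0,0,1,0,0,0,0,0,0,1,0,0,0,0,0,0,1,0,0,0,0,0,0,1,0,0,0,0,0,0,1,0,0,0,0,0,0,1,0,0,0,0,0,0,1,0,0,0,0,0,0,1,0,0,0,0,0,0,1,0,0,0,0,0,0,1,0,0,0,0,0,0,1],
)

```text
time: 26.0
ee_pos: [0.3363, -0.1088, 0.2565]
ee_rot: [-0.009, 0.964, 0.064, 0.257]
ft_force: [0.6, -0.7, -0.4]
grip_width: 0.997
finger_force: 0.0
```

```bash
python3 - <<'E'
from lane import *
from plant import env
s=env.observe();print(s["time"],s["ft_force"],s["ee_pos"])
t=env.capture("top");ht=cv2.cvtColor(t["frame"],cv2.COLOR_RGB2HSV)
for y in range(30,240,8):
  u,v=proj(t,lane2w(OL,PS,(-.01,y/1e3,.081))).astype(int);print(y,ht[v,u].tolist(),end=' ')
# bystanders: compare with start
d=cv2.absdiff(t["frame"],d0["top"]["frame"]).max(2)
print()
for n,p in(("pump",(.477,.292,.116)),("nozzle",(.3865,.366,.05)),("dark",(.386,.149,.018)),("black",(.468,.071,.08)),("pink",(.28,.244,.08)),("tape",(.53,-.25,.3))):
  u,v=proj(t,np.array(p)).astype(int);print(n,np.median(d[v-6:v+7,u-6:u+7]),(d[v-6:v+7,u-6:u+7]>40).mean().round(2))
E
```

```text
26.0 [ 0.60906878 -0.71741422 -0.40612691] [ 0.33631246 -0.10878973  0.25653945]
30 [16, 107, 167] 38 [18, 98, 175] 46 [26, 63, 225] 54 [24, 70, 226] 62 [23, 73, 225] 70 [27, 63, 225] 78 [27, 63, 224] 86 [32, 56, 229] 94 [32, 57, 229] 102 [20, 75, 143] 110 [18, 38, 221] 118 [17, 39, 218] 126 [19, 34, 222] 134 [18, 34, 222] 142 [17, 40, 209] 150 [18, 42, 188] 158 [24, 141, 168] 166 [23, 142, 151] 174 [12, 140, 179] 182 [15, 36, 170] 190 [18, 20, 154] 198 [12, 25, 174] 206 [17, 27, 152] 214 [17, 26, 175] 222 [20, 29, 134] 230 [20, 29, 161] 238 [15, 25, 145] 
pump 10.0 0.0
nozzle 11.0 0.0
dark 2.0 0.0
black 4.0 0.0
pink 1.0 0.0
tape 1.0 0.0
```

```bash
python3 -c "
from plant import env;print(env.hand_in())"
```

```text
the job is handed in; nothing more can be done
None
```

I loaded the shim block, the jar and the can in that order; the last images show them resting in line against the stop, jar and can upright and bystanders in place, and I handed the job in at about 26 s (no verdict was returned).

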